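# Bring the dish carrier to its working station and hold the index plunger up

## Robot

A 7-joint arm with a two-finger parallel gripper is mounted at the origin on the work surface. World frame = base frame: x ahead of the robot, y to its left, z up, the work surface at z = 0. Lengths are in m, angles in rad, forces in N, time in s.
With the tool pointing down it reaches from about 0.425 to 0.925 m from the base axis. Payload 6.8 kg.
Tool frame: the origin (TCP) lies midway between the tips of the shut fingers; the grasp point (between the pads) lies bot.grip_point_offset behind it (bot.grip_point_offset is the distance from the TCP to the grasp point, in m); z points along the fingers, y is the line along which they close (so a half turn about z gives the same grasp; the last joint's range is limited). The gripper opens to 85 mm and grips with 20 to 120 N. Pads are 22 mm wide; open, the fingers measure 114 mm over their backs; the gripper's body (76 mm by 85 mm) begins 54 mm behind the grasp point. The pads swing forward as they close: fully open they stand 13 mm farther back than shut.
Start: joints at [1.162, 0.477, 0.022, 1.555, -0.011, 1.109, -0.083], TCP at [0.2, -0.645, 0.231] pointing down, gripper open.
Joint ranges: [-2.96, 2.96], [-0.34, 2.1], [-1.41, 1.46], [0.24, 2.44], [-1.37, 4.51], [0.17, 1.92], [-2.96, 2.96]. Speed limits (rad/s): [2.39, 2.39, 3.14, 3.14, 3.14, 3.14, 3.14].

## Interface

Orientations are given as a unit quaternion [w, x, y, z].
In Python, from station import get_obs, cams, job, bot gives the robot as it stands.
- The arm moves only by the tool arm_command, never from a script. Its argument "rows" is a list that holds one entry, the list of rows, each a list of 5 numbers: the finger opening in mm, from 0 to 85.4, then the shift along the world's x, y, z in units of 60 mm (1.0 is 60 mm), then the turn about the world's z in units of 0.08 rad (1.0 is 0.08 rad). In form: [[[grip, x, y, z, turn], ...]]. A call has exactly 10 rows; each row shifts and turns the commanded pose from where the row before left it; what a row does not reach is not made up. A row lasts 1/8 s, in which the tool goes at most 62.5 mm and 10.7 degrees, less where a joint would pass 70% of its speed; a pose out of reach is approached as far as the arm can. A call with a number of a shift or a turn outside -1 to 1 is refused whole. A call with a gripper value outside its range is refused whole. The fingers move at their own pace and stop on an object; "newtons" is the grip in N (left out, the last holds). Time passes only in rows, so rows that do not move let the fingers close, or fill a call up. It gives the time, the measured TCP pose, the force, the opening and the grip force at its end, in the units of the state.
- get_obs(): the state, without advancing time (a new reading comes with each control period).
- cams.read_camera(name): name is "side" or "top" or "wrist"; returns the picture (400x640x3 uint8, red, green, blue); there is no depth.
- cams.camera_params(name): a dict with "K" (3x3 intrinsics, pixels), "k1" (the pictures are not rectified: a ray, as slopes to the right and down, at radius r is drawn at 1 + k1 r^2 times it, then the intrinsics apply), "extrinsics" (4x4, takes a point from camera to world coordinates). Camera axes: x right, y down, z forward; pixel columns grow to the right and rows downward; lengths in m; the calibration is good to about 2 mm. A picture is of the moment at which its call begins: read the wrist's pose just before it. camera_params takes no time and is no camera call; for the wrist camera it gives the pose at the moment of the call.
- job.hand_in(): hands the job in; it is judged then, once.
The state is a dict: "t": time; "q": joint angles; "joint_vel": joint speeds; "joint_torque": joint torques, N m; "eef_pos": TCP position; "tool_rot": TCP orientation; "contact_force": force on the tool from outside, world axes, zero at the start; "torque": the same for the moment, N m; "gripper_width": opening from 0.0 (shut) to 1.0 (fully open); "grasp_force": force on a finger pad.
Only numpy, scipy, OpenCV 4.12 (cv2) and the standard library are available. Lean on these libraries where they do the work, as an engineer would, in place of code of your own. Each camera call takes 0.05 s, during which the arm holds its last target. There are 200 camera calls.

## Task

Slide the dish carrier along its rail to the station with the tall ball-topped post until it clicks into the notch there, leaving its spring plunger down on the way. Then pull the plunger's black knob fully up to its stop and finish while still holding it up there, with the carrier still in that notch, so that a colleague can turn the dish plate. Leave the jar, the slide tray and the beaker alone.

Things in the scene. Friction and masses are not known exactly. Their poses are not given: they have to be found in the camera images.
- rail: Fixed aluminium rail, 460 mm long, lying on the bench; origin at the centre of its underside, its y axis runs along the rail and its x axis across it, away from the robot (turned at most 0.35 rad). Foot 90 mm wide and 8 mm high, head 50 mm wide with its top 28 mm above the bench; a 40 mm high stop at each end.
- carrier (a joint): Position of the carrier along the rail's +y, m; 0 = middle of the rail, range -0.14 to 0.14. It starts between the two stations and slides with 1.5 N of friction; a spring roller under its centre drops into the notch of a station. Going over the first pin of a notch takes about 7 N, then the roller draws the carrier in by itself over the last 3 mm; about as much force takes it out again.
- carrier_mid (a point): Middle of the upper face of the carrier plate, 50 mm above the bench; axes as the rail's. The white carrier plate is 150 mm (x) by 120 mm (y), from 32 to 50 mm above the bench; its flat end faces, 60 mm from here along +y and -y, can be pushed. On it, centred 16 mm to +x, lie a round plate (112 mm across, top at 56 mm) and a glass dish (72 mm across, top at 71 mm). On the robot's side a grey bracket 30 mm wide in y, from x = -72 to -20 mm, top at 72 mm, carries the plunger.
- work_station_mid (a point): The station to go to: the point where carrier_mid is when the carrier sits in this notch (50 mm above the bench; axes as the rail's). The notch is a pair of 6 mm steel pins lying across the rail head, 10 mm apart. Beside the rail, 88 mm to +x, it has the TALL round post, 14 mm thick with a 22 mm ball, 89 mm high. It may be to the left or the right of the carrier, 75 to 115 mm from the middle of the rail.
- park_station_mid (a point): The other station, not wanted: the same notch at the other end of the rail, beside it only a low block 24 mm high instead of the post. The point is where carrier_mid would be.
- plunger (a joint): How far the plunger is pulled up, m: 0 = down, nose 9 mm deep in the hole of the round plate, 0.015 = fully up at its stop. Its spring pulls it down with 5 N at the bottom and 11 N at the top, so it snaps back when let go.
- pull_knob: Black round pull knob on top of the plunger: 26 mm across, 24 mm high, origin at the centre of its underside, which is 84 mm above the bench when down (top at 108 mm). Under it is a 14 mm neck down to the bracket, 12 mm long when the plunger is down. It stands 34 mm to -x of carrier_mid and moves straight up.
- jar: Bystander: amber jar with a white cap, 56 mm across, 75 mm high, origin at the centre of its underside.
- slide_tray: Bystander: white divided tray, 100 x 75 x 30 mm, origin at the centre of its underside.
- beaker: Bystander: glass beaker, 64 mm across, 75 mm high, origin at the centre of its underside.
Not all that is in view belongs to the job. What is shaped like the part that bears work_station_mid but purple or yellow is not meant.

How it is judged:
By the outcome, as a careful person would: the job done as asked, in the order asked, and still so for the second after the job is handed in, while the arm keeps its last pose, push and grip.
It also fails if it takes over 50 s, if anything falls off the work surface, if the arm or the gripper's body presses on something with over 40 N, if the wrist force passes 120 N, or if a joint passes its speed limit or range.

## Working session

There is one attempt and no reset: what is moved stays moved. The work goes in short steps, Python scripts to look and compute and a tool call to move; the robot and the scene stay as the last step left them, time stands still between calls to the robot, and variables do not carry over. Pictures are saved under pics/ and viewed, at most 10 in all, crops included, and the job is handed in when it is done.

Besides the shell and the picture viewer there is one more tool, called after ">>>" by a JSON object that holds its "api" and its "payload". arm_command: Moves the arm, as the interface text tells. Its arguments: {"type":"object","properties":{"rows":{"type":"array"},"newtons":{"type":"number"}},"required":["rows"]}

```bash
mkdir -p pics; cat > h.py <<'E'
import numpy as np, cv2
from station import get_obs, cams, job, bot
def snap(n,f):
    p=cams.camera_params(n); im=cams.read_camera(n); cv2.imwrite(f'pics/{f}.png',im[:,:,::-1]); return im,p
def toworld(p,uv,z):
    K=np.array(p['K']);T=np.array(p['extrinsics']);d=np.array([(uv[0]-K[0,2])/K[0,0],(uv[1]-K[1,2])/K[1,1]])
    s=d.copy()
    for _ in range(30): s=d/(1+p['k1']*(s@s))
    r=T[:3,:3]@np.array([s[0],s[1],1]);o=T[:3,3];return o+r*(z-o[2])/r[2]
def topix(p,X):
    K=np.array(p['K']);T=np.array(p['extrinsics']);c=T[:3,:3].T@(np.array(X)-T[:3,3]);s=c[:2]/c[2];s=s*(1+p['k1']*(s@s))
    return K[0,0]*s[0]+K[0,2],K[1,1]*s[1]+K[1,2]
E
python3 - <<'E'
from h import *
for n in('top','side'):
    im,p=snap(n,n+'0'); print(n,np.round(p['extrinsics'],3).tolist())
print(bot.grip_point_offset,get_obs())
E
```

```text
top [[-0.01, -0.988, 0.153, 0.406], [-1.0, 0.011, 0.006, 0.102], [-0.008, -0.152, -0.988, 1.058], [0.0, 0.0, 0.0, 1.0]]
side [[-0.692, -0.548, 0.47, -0.069], [-0.722, 0.522, -0.454, 0.681], [0.003, -0.653, -0.757, 1.07], [0.0, 0.0, 0.0, 1.0]]
0.0187 {'t': 0.1, 'q': array([ 1.16191405,  0.47771557,  0.02232666,  1.55633119, -0.01148445,
        1.10931577, -0.08308305]), 'joint_vel': array([-1.39655831e-03, -6.64649490e-05, -1.03338710e-03, -1.60577339e-03,
        1.84143301e-03, -1.09428179e-03, -2.20855605e-03]), 'joint_torque': array([ 3.97019408e-03, -5.97761714e+01,  1.61349613e+00, -2.81955689e+01,
        1.28351036e-02,  5.03355855e-03,  3.03657566e-05]), 'eef_pos': array([ 0.19981895, -0.64419224,  0.23043293]), 'tool_rot': array([-7.99851982e-04,  9.88707848e-01,  1.49853655e-01, -1.84786825e-04]), 'contact_force': array([ 0.61123726,  0.55118321, -0.65824127]), 'torque': array([-0.0419959 , -0.04169716,  0.0029011 ]), 'grasp_force': 0.0, 'gripper_width': 1.0000014480366863}
```

View pics/top0.png

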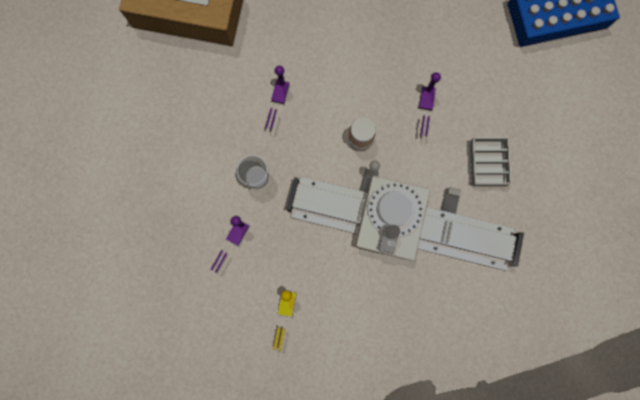

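View pics/side0.png

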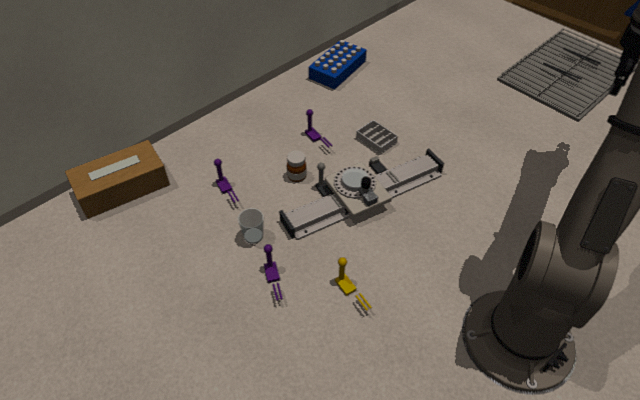

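The grey ball-topped post at top (372,168), side (321,168), stands beside the rail to the left (+y) of the carrier. The grey low block at top (452,198) is the park station. The posts at (280,72), (435,77), (237,222) (purple) and (287,295) (yellow) are off the rail and the wrong colour. I'll confirm this in an enlarged crop.

```bash
python3 - <<'E'
from h import *
im=cv2.imread('pics/top0.png')[140:290,280:530]
cv2.imwrite('pics/crop.png',cv2.resize(im,None,fx=3.2,fy=3.2,interpolation=cv2.INTER_CUBIC))
E
```

```text
(no output)
```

View pics/crop.png

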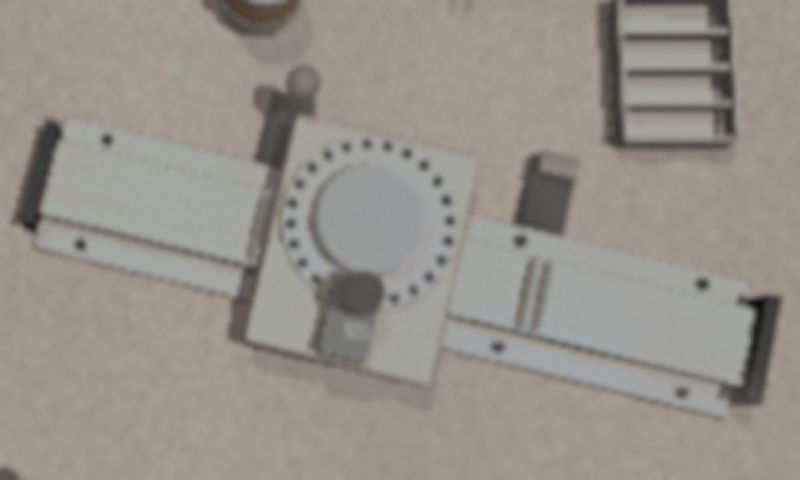

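The crop confirms it. The grey ball (303,82) on its post is by the left notch near (262,215), the carrier plate corners are (303,117), (477,157), (432,383), (247,345), and the knob top is at about (361,290). The low block (557,165) is by the right-hand pins (533,293).

```bash
python3 - <<'E'
from h import *
p=cams.camera_params('top')
w=lambda c,z:toworld(p,(c[0]/3.2+280-.34,c[1]/3.2+140-.34),z)
C=np.array([w(c,.05) for c in[(303,117),(477,157),(432,383),(247,345)]]);print(C.round(4).tolist())
mid=C.mean(0);ex=(C[0]+C[1]-C[2]-C[3]);ey=(C[0]+C[3]-C[1]-C[2]);print('sizes',np.linalg.norm(ex)/2,np.linalg.norm(ey)/2)
a=[np.arctan2(ex[1],ex[0]),np.arctan2(-ey[0],ey[1])];print('ang',a)
# foot bottom edge and rear edge (z=.008)
for u,v in[((40,248),(725,413)),((65,122),(750,283))]:
    d=w(u,.008)-w(v,.008);print('foot',np.arctan2(-d[0],d[1]),np.linalg.norm(d))
    print(w(u,.008),w(v,.008))
ball=w((303,82),.078);blk=w((557,165),.024);knob=w((361,291),.108);pin=w((533,293),.03)
th=-0.0+np.arctan2(-(w((40,248),.008)-w((725,413),.008))[0],(w((40,248),.008)-w((725,413),.008))[1])
X=np.array([np.cos(th),np.sin(th),0]);Y=np.array([-np.sin(th),np.cos(th),0])
for n,q in(('mid',mid),('ball',ball),('blk',blk),('knob',knob),('pin',pin)):print(n,q.round(4),((q-mid)@X).round(4),((q-mid)@Y).round(4))
print('work',ball-.088*X)
E
```

```text
[[0.6122, -0.0024, 0.05], [0.585, -0.112, 0.05], [0.4426, -0.078, 0.05], [0.4672, 0.0364, 0.05]]
sizes 0.14822270090826029 0.11497646299878991
ang [np.float64(-0.24798131042246613), np.float64(-0.22722558919439598)]
foot -0.24722264216201692 0.45439749316692923
[0.53480084 0.16856253 0.008     ] [ 0.42360432 -0.27201938  0.008     ]
foot -0.2461882379227842 0.4594426793877123
[0.61917781 0.1518128  0.008     ] [ 0.50720754 -0.29377696  0.008     ]
mid [ 0.5268 -0.039   0.05  ] 0.0 0.0
ball [ 0.6287 -0.      0.078 ] 0.0893 0.0627
blk [ 0.5837 -0.169   0.024 ] 0.0871 -0.1121
knob [ 0.495  -0.0279  0.108 ] -0.0335 0.003
pin [ 0.4999 -0.1481  0.03  ] 0.0007 -0.1123
work [0.54341179 0.02151163 0.078     ]
```

>>> {"api": "arm_command", "payload": {"rows": [[[0,0.5,0.84,0,-0.68],[0,0.5,0.84,0,-0.68],[0,0.5,0.84,0,-0.68],[0,0.5,0.84,0,-0.68],[0,0.5,0.84,0,-0.68],[0,0.5,0.84,0,-0.68],[0,0.5,0.84,0,-0.68],[0,0.5,0.84,0,-0.68],[0,0.5,0.84,0,-0.68],[0,0.5,0.84,0,-0.68]]], "newtons": 60}}

```text
t: 1.35
eef_pos: [0.5005, -0.139, 0.2312]
tool_rot: [0.0, 0.992, -0.122, -0.0]
contact_force: [1.7, -0.6, 0.2]
gripper_width: 0.0
grasp_force: 0.0
```

>>> {"api": "arm_command", "payload": {"rows": [[[0,0,0,-0.7,0],[0,0,0,-0.7,0],[0,0,0,-0.7,0],[0,0,0,-0.5,0],[0,0,0,-0.3,0],[0,0,0,-0.2,0],[0,0,0,-0.1,0],[0,0,0,0,0],[0,0,0,0,0],[0,0,0,0,0]]]}}

```text
t: 2.6
eef_pos: [0.5004, -0.1408, 0.0399]
tool_rot: [0.0, 0.993, -0.121, 0.001]
contact_force: [0.0, 0.3, -0.2]
gripper_width: -0.005
grasp_force: 0.0
```

```bash
python3 - <<'E'
from h import *
im,p=snap('side','side1');cv2.imwrite('pics/side1c.png',cv2.resize(im[120:260,260:460,::-1],None,fx=3.5,fy=3.5,interpolation=cv2.INTER_CUBIC))
E
```

```text
(no output)
```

View pics/side1c.png

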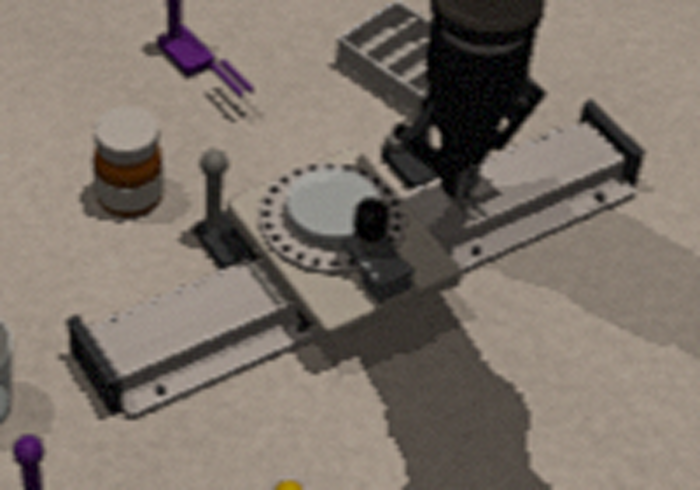

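The shut fingers at (455,190) hang just above the rail head behind the carrier's -y face, clear of everything. Next I push.

>>> {"api": "arm_command", "payload": {"rows": [[[0,0.04,0.16,0,0],[0,0.04,0.16,0,0],[0,0.04,0.16,0,0],[0,0.04,0.16,0,0],[0,0.04,0.16,0,0],[0,0.04,0.16,0,0],[0,0.04,0.16,0,0],[0,0,0,0,0],[0,0,0,0,0],[0,0,0,0,0]]]}}

```text
t: 3.9
eef_pos: [0.5166, -0.0737, 0.0393]
tool_rot: [0.0, 0.993, -0.121, -0.0]
contact_force: [-0.2, -0.1, 0.0]
gripper_width: -0.001
grasp_force: 0.0
```

```bash
python3 - <<'E'
from h import *
im,p=snap('top','top1');cv2.imwrite('pics/top1c.png',cv2.resize(im[140:290,280:530,::-1],None,fx=3.2,fy=3.2,interpolation=cv2.INTER_CUBIC))
E
```

```text
(no output)
```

View pics/top1c.png

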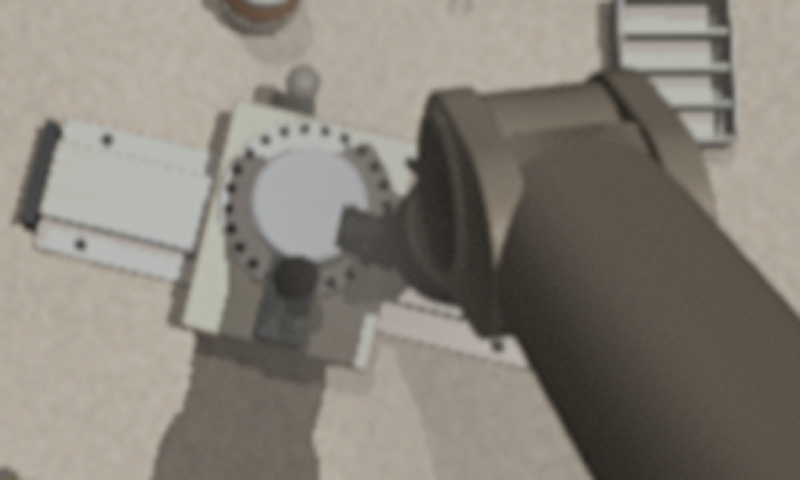

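The carrier has moved left: its corner is now at (238,102), the knob at (296,278), and the post at (303,82). I'll work out the remaining travel.

```bash
python3 - <<'E'
from h import *
p=cams.camera_params('top')
w=lambda c,z:toworld(p,(c[0]/3.2+280-.34,c[1]/3.2+140-.34),z)
Y=np.array([.2445,.9697,0])
for a,b,z in(((303,117),(238,102),.05),((247,345),(178,323),.05),((361,291),(296,278),.108)):print((w(b,z)-w(a,z))@Y)
print((w((432,383),.05)-w((247,345),.05))@Y, (w((365,369),.05)-w((178,323),.05))@Y)
E
```

```text
0.04256849267764679
0.04511206998516485
0.03903548086515974
-0.11695497586022502 -0.11985478740328227
```

>>> {"api": "arm_command", "payload": {"rows": [[[0,0.01,0.03,0,0],[0,0.01,0.03,0,0],[0,0.01,0.03,0,0],[0,0.01,0.03,0,0],[0,0.01,0.03,0,0],[0,0.01,0.03,0,0],[0,0.01,0.03,0,0],[0,0,0,0,0],[0,0,0,0,0],[0,0,0,0,0]]]}}

```text
t: 5.2
eef_pos: [0.5214, -0.0607, 0.0394]
tool_rot: [-0.0, 0.993, -0.121, 0.0]
contact_force: [0.1, 1.0, 0.9]
gripper_width: 0.002
grasp_force: 0.0
```

>>> {"api": "arm_command", "payload": {"rows": [[[0,0,0.02,0,0],[0,0.01,0.02,0,0],[0,0,0.02,0,0],[0,0,0,0,0],[0,0,0,0,0],[0,0,0,0,0],[0,0,0,0,0],[0,0,0,0,0],[0,0,0,0,0],[0,0,0,0,0]]]}}

```text
t: 6.45
eef_pos: [0.5217, -0.0586, 0.0394]
tool_rot: [0.001, 0.993, -0.122, 0.0]
contact_force: [0.3, -5.4, 1.2]
gripper_width: -0.004
grasp_force: 2.4
```

>>> {"api": "arm_command", "payload": {"rows": [[[0,0,0.02,0,0],[0,0.01,0.02,0,0],[0,0,0,0,0],[0,0,0,0,0],[0,0,0,0,0],[0,0,0,0,0],[0,0,0,0,0],[0,0,0,0,0],[0,0,0,0,0],[0,0,0,0,0]]]}}

```text
t: 7.7
eef_pos: [0.5218, -0.0581, 0.0394]
tool_rot: [0.002, 0.992, -0.123, -0.0]
contact_force: [-0.2, -9.3, 2.0]
gripper_width: 0.002
grasp_force: 4.6
```

>>> {"api": "arm_command", "payload": {"rows": [[[0,0,0.02,0,0],[0,0,0,0,0],[0,0,0,0,0],[0,0,0,0,0],[0,0,0,0,0],[0,0,0,0,0],[0,0,0,0,0],[0,0,0,0,0],[0,0,0,0,0],[0,0,0,0,0]]]}}

```text
t: 8.95
eef_pos: [0.5218, -0.0579, 0.0394]
tool_rot: [0.002, 0.992, -0.123, -0.0]
contact_force: [-0.5, -11.4, 1.4]
gripper_width: 0.002
grasp_force: 5.6
```

```bash
python3 - <<'E'
from h import *
im,p=snap('top','top2');cv2.imwrite('pics/top2c.png',cv2.resize(im[140:290,280:530,::-1],None,fx=3.2,fy=3.2,interpolation=cv2.INTER_CUBIC))
o=get_obs();print(o['eef_pos'],o['contact_force'])
E
```

```text
[ 0.52180593 -0.05790441  0.03936069] [ -0.8259073  -11.39562147   2.32717774]
```

View pics/top2c.png

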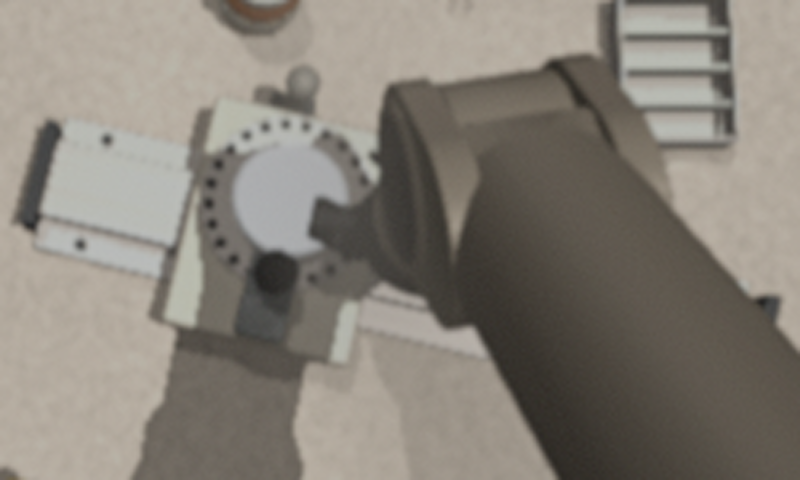

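The knob is at (276,271), the corners at (216,98), (163,321), (345,364), and the ball at (303,82). I'll compare knob and ball along the rail.

```bash
python3 - <<'E'
from h import *
p=cams.camera_params('top')
Y=np.array([.2445,.9697,0])
w=lambda c,z:toworld(p,(c[0]/3.2+280-.34,c[1]/3.2+140-.34),z)@Y
print('ball',w((303,82),.078),'blk',w((557,165),.024),'pins right',w((533,293),.031))
print('knob',w((276,271),.108),'c',w((216,98),.05)-.06,w((163,321),.05)-.06,w((345,364),.05)+.06)
print('rail mid',(w((40,248),.008)+w((725,413),.008)+w((65,122),.008)+w((750,283),.008))/4, 'left notch pins?',w((262,215),.031))
g=cv2.imread('pics/top2.png');
# knob blob centroid
h=cv2.imread('pics/top0.png')
for im,(x0,x1,y0,y1) in((h,(380,402,222,240)),(g,(355,378,216,234))):
    s=im[y0:y1,x0:x1].max(2); m=s<60; yy,xx=np.nonzero(m);print(m.sum(),toworld(p,(xx.mean()+x0,yy.mean()+y0),.1),toworld(p,(xx.mean()+x0,yy.mean()+y0),.1)@Y)
E
```

```text
ball 0.15370367850177205 blk -0.02118084956215771 pins right -0.021128216898763222
knob 0.14544993274928664 c 0.14425538092589313 0.14408834562594613 0.14754941642622238
rail mid 0.06793663045262695 left notch pins? 0.15797801303231757
0 [nan nan nan] nan
144 [0.50594941 0.02313517 0.1       ] 0.1461388057261298<stdin>:12: RuntimeWarning: Mean of empty slice.
  ret = ret.dtype.type(ret / rcount)
```

>>> {"api": "arm_command", "payload": {"rows": [[[0,0.01,0.02,0,0],[0,0,0,0,0],[0,0,0,0,0],[0,0,0.02,0,0],[0,0,0,0,0],[0,0,0,0,0],[0,0,0,0,0],[0,0,0,0,0],[0,0,0,0,0],[0,0,0,0,0]]]}}

```text
t: 10.25
eef_pos: [0.5219, -0.0575, 0.0394]
tool_rot: [0.003, 0.992, -0.124, -0.0]
contact_force: [-1.8, -16.9, 2.4]
gripper_width: -0.0
grasp_force: 8.1
```

17 N is more than the pin should need, so I'll look closely before pushing harder.

```bash
python3 - <<'E'
from h import *
im,p=snap('side','side2');im2,_=snap('wrist','wrist2')
a=cv2.resize(im[130:250,270:430,::-1],(800,600),interpolation=cv2.INTER_CUBIC)[:, :]
b=cv2.resize(im2[:,:,::-1],(400,250))
a=cv2.resize(a,(467,350));c=np.zeros((600,800,3),np.uint8);c[:350,:467]=a;c[350:,:400]=b
c[:300,467:800]=cv2.resize(im[140:230,300:400,::-1],(333,300),interpolation=cv2.INTER_CUBIC)
c[350:600,400:800]=cv2.resize(im2[150:400,120:520,::-1],(400,250))
cv2.imwrite('pics/s2.png',c)
E
```

```text
(no output)
```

View pics/s2.png

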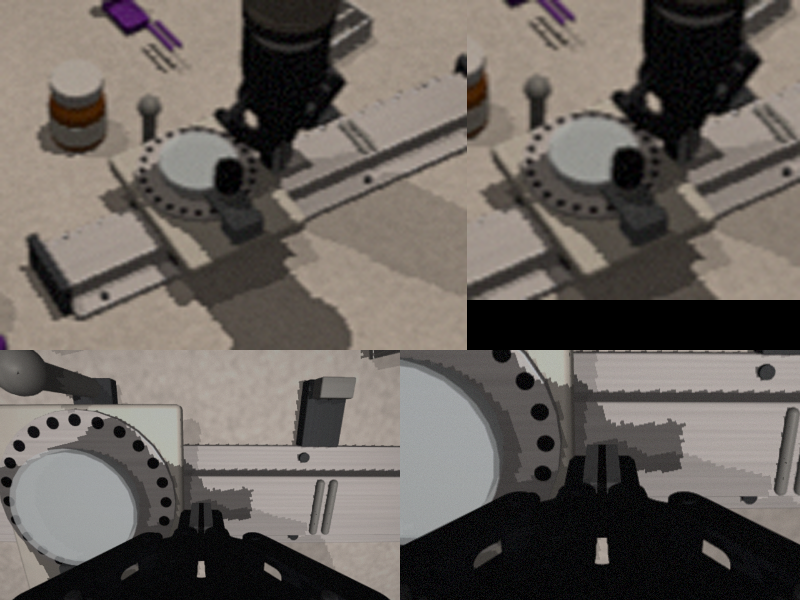

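>>> {"api": "arm_command", "payload": {"rows": [[[0,0,0.02,0,0],[0,0,0,0,0],[0,0,0,0,0],[0,0.01,0.02,0,0],[0,0,0,0,0],[0,0,0,0,0],[0,0,0,0,0],[0,0,0,0,0],[0,0,0,0,0],[0,0,0,0,0]]]}}

```text
t: 11.6
eef_pos: [0.5219, -0.0571, 0.0393]
tool_rot: [0.004, 0.992, -0.125, -0.001]
contact_force: [-2.7, -21.5, 4.0]
gripper_width: 0.0
grasp_force: 10.6
```

```bash
python3 - <<'E'
from h import *
o=get_obs();print(o['contact_force'],o['torque'],o['q'].round(3),o['joint_torque'].round(2))
p=cams.camera_params('wrist');print(np.round(p['extrinsics'],4).tolist(),np.round(p['K'],1).tolist(),p['k1'])
E
```

```text
[ -2.72180589 -21.52956362   4.03581401] [-4.46707905  0.52524859 -0.00700177] [ 0.11   0.51  -0.155  2.046  0.148  0.599 -1.97 ] [-1.130e+01 -4.891e+01 -1.300e+01 -1.808e+01 -3.620e+00 -1.730e+00
  4.000e-02]
[[-0.2473, -0.9309, -0.2687, 0.5898], [-0.9689, 0.2405, 0.0585, -0.0726], [0.0102, 0.2748, -0.9614, 0.1818], [0.0, 0.0, 0.0, 1.0]] [[344.8, 0.0, 321.5], [0.0, 344.8, 201.9], [0.0, 0.0, 1.0]] -0.021050972822756257
```

>>> {"api": "arm_command", "payload": {"rows": [[[0,0.01,0.03,0,0],[0,0,0,0,0],[0,0,0,0,0],[0,0,0.02,0,0],[0,0,0,0,0],[0,0,0,0,0],[0,0,0,0,0],[0,0,0,0,0],[0,0,0,0,0],[0,0,0,0,0]]]}}

```text
t: 12.85
eef_pos: [0.5241, -0.0484, 0.0394]
tool_rot: [0.001, 0.993, -0.122, 0.0]
contact_force: [0.9, -9.9, 0.3]
gripper_width: -0.002
grasp_force: 4.3
```

```bash
python3 - <<'E'
from h import *
a=cv2.imread('pics/top2.png');im,p=snap('top','top3');b=im[:,:,::-1]
# image registration of carrier front-left region, and knob, sub-pixel
for n,(y0,y1,x0,x1) in dict(knob=(212,240,350,380),plate=(168,220,335,360),fixed=(170,230,290,318)).items():
    A=cv2.cvtColor(a[y0:y1,x0:x1],6).astype(np.float32);B=cv2.cvtColor(np.ascontiguousarray(b[y0:y1,x0:x1]),6).astype(np.float32)
    print(n,cv2.phaseCorrelate(A,B,cv2.createHanningWindow(A.shape[::-1],cv2.CV_32F)))
E
```

```text
knob ((-4.362478500310228, -1.1277385724507916), 0.5860807524787055)
plate ((-3.9299875663984807, -0.9456472778972191), 0.707916180645978)
fixed ((-0.020625515519313353, -0.10369354970313438), 0.9317135520776113)
```

It clicked in: the carrier moved about 9 mm to the post's line. Next I back off, rise, open and move over the knob.

>>> {"api": "arm_command", "payload": {"rows": [[[0,-0.04,-0.16,0,0],[0,-0.04,-0.16,0,0],[0,-0.02,-0.08,0,0],[0,0,0,0.8,0],[0,0,0,0.8,0],[0,0,0,0.6,0],[60,-0.03,0.6,0,0],[60,-0.03,0.6,0,0],[60,-0.03,0.5,0,0],[60,0,0,0,0]]]}}

```text
t: 14.15
eef_pos: [0.5123, 0.0352, 0.1714]
tool_rot: [-0.001, 0.993, -0.119, -0.0]
contact_force: [0.4, -0.3, 1.1]
gripper_width: 0.703
grasp_force: 0.0
```

```bash
python3 - <<'E'
from h import *
print(get_obs()['eef_pos'])
im,p=snap('wrist','w4');im2,_=snap('top','top4')
for n,X in(('knob',(.509,.030,.108)),('ball',(.6287,0,.078))):print(n,topix(p,X))
c=np.zeros((600,800,3),np.uint8);c[:400,:640]=im[:,:,::-1];c[400:,:400]=cv2.resize(im2[150:250,300:500,::-1],(400,200))
cv2.imwrite('pics/s4.png',c)
E
```

```text
[0.51225256 0.035166   0.17141042]
knob (np.float64(331.2095210374796), np.float64(221.21778812593925))
ball (np.float64(332.89157527390523), np.float64(17.026122278337994))
```

View pics/s4.png

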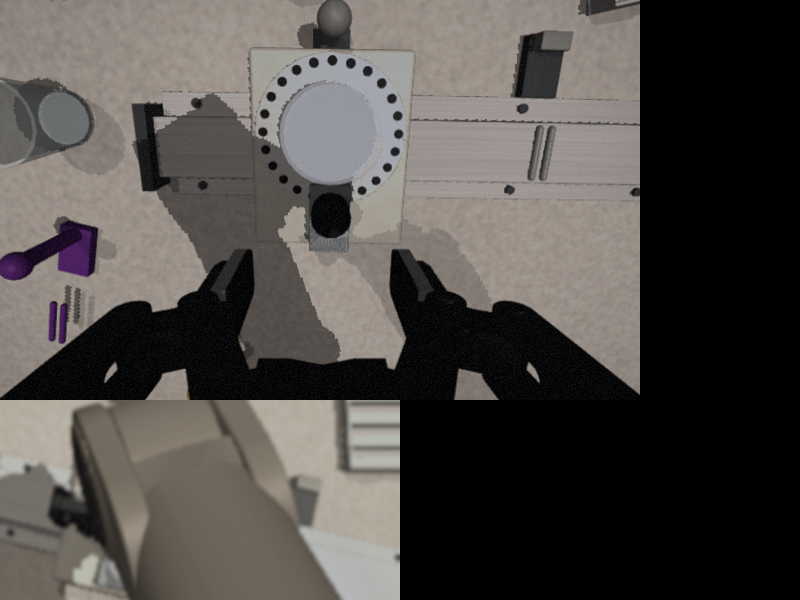

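The wrist view shows the knob top at (331,213), the ball at (334,18), and the plate centred between its edges at 249–414 (top) and 255–402 (bottom). The post lines up with the carrier.

```bash
python3 - <<'E'
from h import *
p=cams.camera_params('wrist');Y=np.array([.2445,.9697,0])
k=toworld(p,(331,213.5),.108);b=toworld(p,(334,18),.078);print(k,b,k@Y,b@Y)
c=[toworld(p,u,.05) for u in((249,48),(414,52),(402,244),(255,242))];print(np.mean(c,0),np.mean(c,0)@Y)
print(get_obs()['eef_pos'],p['extrinsics'][:3,3] if hasattr(p['extrinsics'],'shape') else '')
for z in(.171,):print(topix(p,get_obs()['eef_pos']))
E
```

```text
[0.51420923 0.02551879 0.108     ] [ 0.62795629 -0.00453275  0.078     ] 0.15046972653078633 0.14913990757126921
[0.54264169 0.01776    0.05      ] 0.1498977634040223
[0.51244874 0.03186076 0.1712329 ] [0.58004875 0.01577894 0.313703  ]
(np.float64(322.2550601174339), np.float64(263.1089449712737))
```

>>> {"api": "arm_command", "payload": {"rows": [[[60,0.02,-0.05,0,0],[60,0,0,-0.4,0],[60,0,0,-0.4,0],[60,0,0,-0.4,0],[60,0,0,-0.33,0],[60,0,0,0,0],[60,0,0,0,0],[60,0,0,0,0],[60,0,0,0,0],[60,0,0,0,0]]]}}

```text
t: 15.5
eef_pos: [0.514, 0.0291, 0.0799]
tool_rot: [-0.0, 0.993, -0.121, 0.0]
contact_force: [-0.3, 0.2, -0.9]
gripper_width: 0.706
grasp_force: 0.0
```

```bash
python3 - <<'E'
from h import *
im,p=snap('wrist','w5');print(topix(p,(.512,.029,.108)),get_obs()['eef_pos'])
cv2.imwrite('pics/w5v.png',im[:,:,::-1])
E
```

```text
(np.float64(324.1603286880322), np.float64(300.88594078158746)) [0.51394112 0.02912093 0.07977521]
```

View pics/w5v.png

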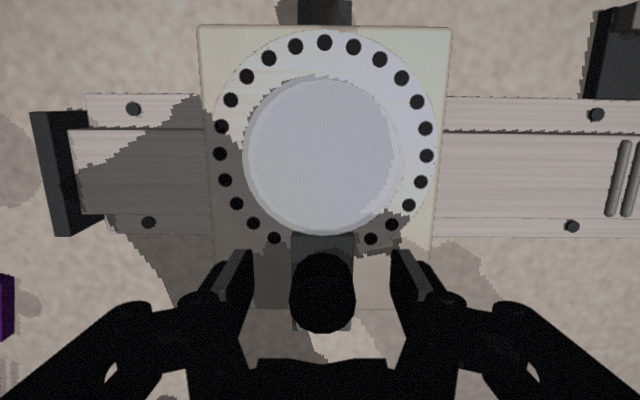

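The knob (322,295) is centred between the pads, which are at about 240 and 402. Close.

>>> {"api": "arm_command", "payload": {"rows": [[[15,0,0,0,0],[15,0,0,0,0],[15,0,0,0,0],[15,0,0,0,0],[15,0,0,0,0],[15,0,0,0,0],[15,0,0,0,0],[15,0,0,0,0],[15,0,0,0,0],[15,0,0,0,0]]], "newtons": 70}}

```text
t: 16.8
eef_pos: [0.5138, 0.0291, 0.0798]
tool_rot: [0.0, 0.993, -0.121, 0.0]
contact_force: [-1.3, -0.8, 5.3]
gripper_width: 0.282
grasp_force: 68.4
```

>>> {"api": "arm_command", "payload": {"rows": [[[15,0,0,0.05,0],[15,0,0,0.05,0],[15,0,0,0.05,0],[15,0,0,0.05,0],[15,0,0,0.05,0],[15,0,0,0,0],[15,0,0,0,0],[15,0,0,0,0],[15,0,0,0,0],[15,0,0,0,0]]]}}

```text
t: 18.05
eef_pos: [0.5136, 0.029, 0.0944]
tool_rot: [0.0, 0.993, -0.121, -0.0]
contact_force: [4.0, 0.0, -12.0]
gripper_width: 0.281
grasp_force: 69.1
```

>>> {"api": "arm_command", "payload": {"rows": [[[15,0,0,0.03,0],[15,0,0,0.03,0],[15,0,0,0,0],[15,0,0,0,0],[15,0,0,0,0],[15,0,0,0,0],[15,0,0,0,0],[15,0,0,0,0],[15,0,0,0,0],[15,0,0,0,0]]]}}

```text
t: 19.3
eef_pos: [0.5134, 0.0288, 0.0953]
tool_rot: [-0.0, 0.993, -0.121, -0.001]
contact_force: [13.5, 0.5, -41.1]
gripper_width: 0.279
grasp_force: 72.4
```

The force rise shows the stop has been reached. I'll ease the pull a little.

>>> {"api": "arm_command", "payload": {"rows": [[[15,0,0,-0.03,0],[15,0,0,0,0],[15,0,0,0,0],[15,0,0,0,0],[15,0,0,0,0],[15,0,0,0,0],[15,0,0,0,0],[15,0,0,0,0],[15,0,0,0,0],[15,0,0,0,0]]]}}

```text
t: 20.55
eef_pos: [0.5135, 0.0288, 0.0951]
tool_rot: [0.0, 0.993, -0.121, -0.0]
contact_force: [8.6, -0.6, -25.1]
gripper_width: 0.275
grasp_force: 74.4
```

```bash
python3 - <<'E'
from h import *
print(get_obs()['contact_force'])
im,p=snap('wrist','w6');im2,_=snap('side','side6')
c=np.zeros((600,800,3),np.uint8);c[:350,:560]=cv2.resize(im[:,:,::-1],(560,350));c[350:,:417]=cv2.resize(im2[130:250,250:450,::-1],(417,250),interpolation=cv2.INTER_CUBIC)
cv2.imwrite('pics/s6.png',c)
E
```

```text
[  8.64849384  -0.64837167 -25.08297404]
```

View pics/s6.png

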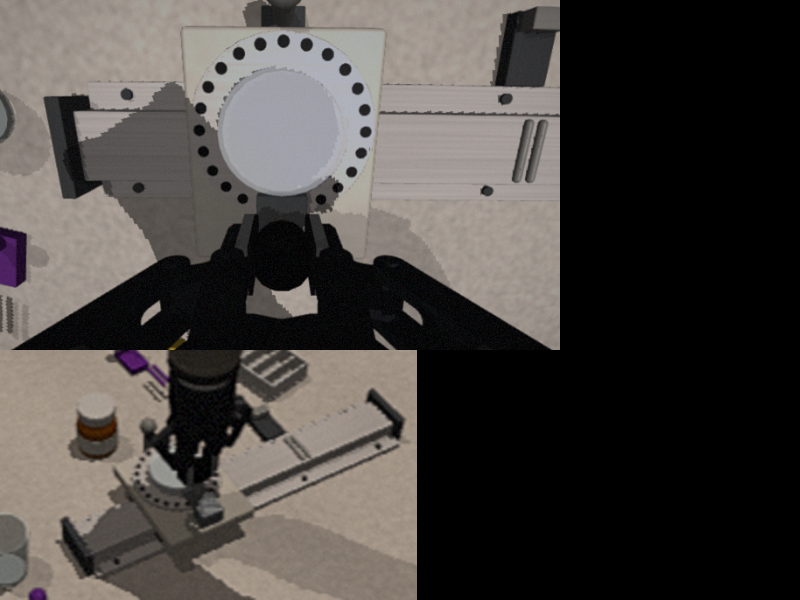

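The knob is held between the pads at (283,255). The pull is steady at 25 N against the 11 N spring, so it is at its stop. The carrier is still lined up with the post at (285,10).

```bash
python3 -c "
from h import *
print(get_obs()['contact_force'],job.hand_in())"
```

```text
the job is handed in; nothing more can be done
[ 7.50354154e+00 -5.57843719e-03 -2.48469060e+01] None
```

I handed the job in with the carrier in the notch by the tall grey ball-topped post and the plunger knob held up at its stop; the jar, tray and beaker were not touched, and clicking into the notch took over 20 N rather than the stated 7 N.

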